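Pack the microscope kit: objective below, filter slider above

ROBOT

A 6-joint arm with a two-finger parallel gripper is mounted at the origin on the work surface. World frame = base frame: x ahead of the robot, y to its left, z up, the work surface at z = 0. Lengths are in mm, angles in rad, forces in N, time in s.
With the tool pointing down it reaches from about 250 to 800 mm from the base axis. Payload 3.9 kg.
Tool frame: the origin (TCP) lies between the finger pads; the fingertips stand 11 mm ahead of it and the grasp point (between the pads) lies 8 mm behind it; z points along the fingers, y is the line along which they close (so a half turn about z gives the same grasp; the last joint's range is limited). The gripper opens to 85 mm and grips with 20 to 120 N. Pads are 22 mm wide; open, the fingers measure 114 mm over their backs; the gripper's body (76 mm by 85 mm) begins 54 mm behind the grasp point. The pads swing forward as they close: fully open they stand 13 mm farther back than shut.
Start: joints at [-1.258, 0.26, -0.138, 1.173, 0, 1.571], TCP at [161.55, -499.516, 242.304] pointing down, gripper open.
Joint ranges: [-2.78, 2.78], [-0.83, 1.72], [-1.28, 1.37], [-1.9, 2.12], [-1.57, 1.48], [-3.14, 3.14]. Speed limits (rad/s): [2.57, 2.57, 3.14, 3.14, 3.14, 3.14].

INTERFACE

Orientations are given as a unit quaternion [w, x, y, z].
In Python, from cell import * gives the robot as it stands.
- The arm moves only by the shell command python3 -m handwheel 'ROWS' [FORCE]. ROWS is JSON, a list of rows, each an object with "delta_pos": the shift along the tool's x, y, z in m, a list of three; "twist": the turn about the tool's z in rad; "hand": the opening, from -1 (shut) to 1 (fully open). A call has 1 to 20 rows; each row shifts and turns the commanded pose from where the row before left it, along the tool's axes as they then stand; what a row does not reach is not made up. A row lasts 1/8 s, in which the tool goes at most 62.5 mm and 10.7 degrees, less where a joint would pass 70% of its speed; a pose out of reach is approached as far as the arm can. A call with a gripper value outside its range is refused whole. The fingers move at their own pace and stop on an object; FORCE is the grip in N (left out, the last holds). Time passes only in rows, so rows that do not move let the fingers close. It gives the time, the measured TCP pose, the force, the opening and the grip force at its end, in the units of the state.
- get_obs(): the state, without advancing time (a new reading comes with each control period).
- camera(name): name is "scene" or "top" or "wrist"; returns a dict with "color" (420x560x3 uint8, blue, green, red), "fx", "fy", "cx", "cy" (pixels), "pose" (4x4, takes a point from camera to world coordinates). Camera axes: x right, y down, z forward; pixel columns grow to the right and rows downward; lengths in mm; the calibration is good to about 2 mm. A picture is of the moment at which its call begins. There is no depth.
- finish_job(): hands the job in; it is judged then, once.
The state is a dict: "time_s": time; "q": joint angles; "joint_vel": joint speeds; "tau": joint torques, N m; "eef_pos": TCP position; "tcp_rot": TCP orientation; "contact_force": force on the tool from outside, world axes, zero at the start; "wrist_torque": the same for the moment, N m; "grip_width": opening from 0.0 (shut) to 1.0 (fully open); "grip_force": force on a finger pad.
Only numpy, scipy, OpenCV 4.12 (cv2) and the standard library are available. Lean on these libraries where they do the work, as an engineer would, in place of code of your own. Each camera call takes 0.05 s, during which the arm holds its last target. There are 200 camera calls.

TASK

Pack the grey open case for the microscope: first stand the shorter of the two objectives upright in the square pocket in the middle of the case floor, then lay the long flat filter slider over it, its ends resting down in the two foam notches at the ends of the case. Lower both parts into place instead of dropping them, and leave the longer objective, the culture dish and the tube rack where they are.

Things in the scene. Friction and masses are not known exactly. Their poses are not given: they have to be found in the camera images.
- short_objective_mid (a point): The shorter objective: a loose, upright grey metal cylinder, 34 mm in diameter and 50 mm tall, its top 10 mm tapering to a 16 mm nose; about 0.16 kg. This point is its centre, 25 mm above its flat underside; z is its long axis, nose up. It starts standing on the bench at one of two places, the longer objective at the other.
- slider_mid (a point): The filter slider: a loose flat aluminium bar with three round dark windows on top, 32 mm wide (own x), 170 mm long (own y), 14 mm thick (own z); about 0.14 kg. This point is its centre, 7 mm above its underside, also its centre of mass. It starts lying flat on the bench. It is symmetric end for end.
- case: The open grey case, fixed to the bench: 152 mm (own x) by 202 mm (own y, the long axis), origin at the centre of its underside; z up. Long side walls 40 mm high, end walls 80 mm high, all 6 mm thick. A dark foam block inside each end wall, 65 to 95 mm from the middle along y and over the full width, has a notch for the slider's end. Between the blocks 140 mm (x) by 130 mm (y) is free.
- pocket (a point): Centre of the floor of the square pocket in the foam deck, in the middle of the case, 4 mm above the bench: 54 mm by 54 mm, sides along the case's axes, 6 mm deep (foam deck 10 mm above the bench).
- rests (a point): Middle of the case, straight above the pocket, level with the notch floors (64 mm above the bench): where the centre of the slider's underside lies when in place, its y along the case's y. Each notch is 52 mm wide in x, centred, open upward and towards the middle, with cheeks rising to 78 mm; the slider has 10 mm play on every side.
- long_objective_mid (a point): Bystander: the longer objective, of the same make and materials, 34 mm in diameter and 76 mm tall, loose and upright; this point is its centre, 38 mm above its underside. Too tall to go below the slider.
- culture_dish_mid (a point): Bystander: a loose round culture dish with pink medium, 60 mm in diameter and 15 mm high, lying flat; this point is its centre, 7.5 mm above the bench.
- tube_rack_mid (a point): Bystander: a loose blue tube rack, 56 mm (own x) by 112 mm (own y), with capped tubes reaching 78 mm up; this point is on its middle axis, 25 mm above the bench.

How it is judged (in metres and radians):
On the way, in this order (a step that is already met when the one before it is completed fails the run):
1. the short objective is lowered into the pocket: while still in the fingers its foot is over the pocket and within 12 mm of the pocket's floor (horizontal distance between short_objective_mid and pocket below 0.02 m and z of short_objective_mid in the frame of case below 0.041 m and contact force between the fingers and short_objective above 0.3 N), for 0.05 s.
2. the short objective stands upright on the pocket's floor, released (horizontal distance between short_objective_mid and pocket below 0.016 m and z of short_objective_mid in the frame of case below 0.032 m and angle between short_objective_mid's own z axis and vertical below 0.12 rad and contact force between the fingers and short_objective below 0.1 N), for 0.2 s.
3. the slider is lowered over it: while still in the fingers it is along the case, within 12 mm of the height at which it rests (angle between slider_mid's own z axis and vertical below 0.2 rad and angle between the y axis of slider_mid and the y axis of case, either way round below 0.17 rad and x of slider_mid in the frame of case between -0.014 and 0.014 m and y of slider_mid in the frame of case between -0.014 and 0.014 m and z of slider_mid in the frame of case below 0.083 m and contact force between the fingers and slider above 0.3 N), for 0.05 s.
At the end, for the whole second after the job is handed in: The short objective stands upright (7 deg) on the pocket floor (3 mm), within 16 mm of its centre. The slider lies level (6 deg) on both notch floors (4 mm) above it, along the case (10 deg), within 14 mm of the case middle along both case axes. Both released and at rest (all of step 2 and angle between slider_mid's own z axis and vertical below 0.1 rad and angle between the y axis of slider_mid and the y axis of case, either way round below 0.17 rad and x of slider_mid in the frame of case between -0.014 and 0.014 m and y of slider_mid in the frame of case between -0.014 and 0.014 m and z of slider_mid in the frame of case between 0.067 and 0.075 m and contact force between the fingers and slider below 0.1 N and linear speed of each of short_objective, slider below 0.02 m/s); the robot touches nothing.
It fails at once if the longer objective is shifted by more than 30 mm (distance of long_objective_mid from where it was at the start of the episode above 0.03 m).
It fails at once if the culture dish is shifted by more than 30 mm (distance of culture_dish_mid from where it was at the start of the episode above 0.03 m).
It fails at once if the tube rack is shifted by more than 30 mm (distance of tube_rack_mid from where it was at the start of the episode above 0.03 m).
It also fails if it takes over 70 s, if anything falls off the work surface, if the arm or the gripper's body presses on something with over 40 N, if the wrist force passes 120 N, or if a joint passes its speed limit or range.

## Working session

There is one attempt and no reset: what is moved stays moved. The work goes in short steps, Python scripts to look and compute and a shell command to move; the robot and the scene stay as the last step left them, time stands still between calls to the robot, and variables do not carry over. Pictures are saved under pics/ and viewed, at most 13 in all, crops included, and the job is handed in when it is done.

```bash
mkdir -p pics; ls; python3 - <<'E'
from cell import *
import cv2,numpy as np
o=get_obs();print({k:np.round(v,3).tolist() for k,v in o.items()})
for n in("top","scene"):
    c=camera(n);cv2.imwrite(f"pics/{n}0.png",c["color"]);print(n,c["fx"],c["cx"],c["cy"],np.round(c["pose"],3).tolist())
E
```

```text
pics
{'time_s': 0.0, 'q': [-1.258, 0.261, -0.139, 1.173, 0.0, 1.571], 'joint_vel': [-0.001, -0.0, 0.001, -0.0, 0.001, -0.0], 'tau': [0.001, -40.568, 25.392, 0.019, -0.0, 0.0], 'eef_pos': [161.341, -498.891, 241.457], 'tcp_rot': [-0.001, 0.988, 0.156, -0.0], 'contact_force': [0.722, -0.036, -0.599], 'wrist_torque': [-0.072, 0.057, -0.034], 'grip_force': 0.0, 'grip_width': 0.995}
top 444.7278803279309 274.39522002555407 205.95431307942295 [[-0.012, -0.987, 0.162, 426.431], [-1.0, 0.007, -0.028, 16.954], [0.026, -0.163, -0.986, 1062.832], [0.0, 0.0, 0.0, 1.0]]
scene 417.00579853381413 284.36621749487574 207.9967290451529 [[0.813, 0.328, -0.482, 1001.205], [0.582, -0.487, 0.651, -577.576], [-0.021, -0.809, -0.587, 592.442], [0.0, 0.0, 0.0, 1.0]]
```

View pics/top0.png

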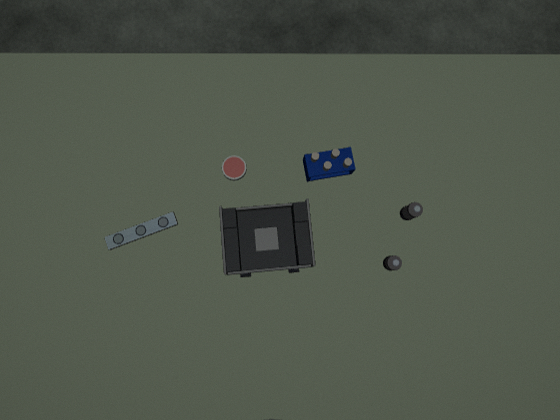

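View pics/scene0.png

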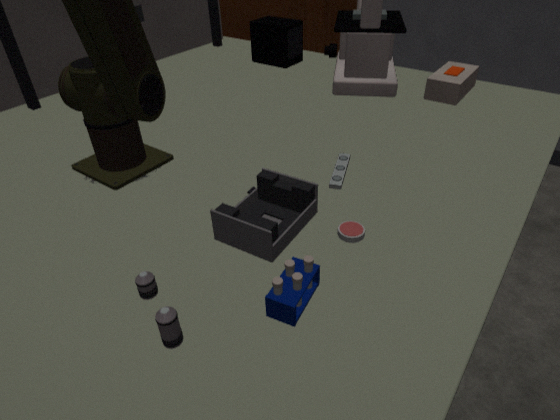

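The top view shows the short objective at (393,263), the long one at (415,210) and the slider from (107,243) to (176,217). The pocket is at (266,239), the dish at (234,168) and the rack at (330,164). The scene view agrees: the shorter cylinder, at (146,284), is the one nearer the base.

```bash
cat > h.py <<'E'
from cell import *
import cv2,numpy as np
from scipy.spatial.transform import Rotation as R
def ray(c,u,v,z):
    P=np.array(c["pose"]);d=P[:3,:3]@[(u-c["cx"])/c["fx"],(v-c["cy"])/c["fy"],1];o=P[:3,3]
    return (o+d*(z-o[2])/d[2])
def proj(c,p):
    P=np.array(c["pose"]);q=P[:3,:3].T@(np.array(p)-P[:3,3]);return np.array([c["fx"]*q[0]/q[2]+c["cx"],c["fy"]*q[1]/q[2]+c["cy"]])
def tool():
    o=get_obs();w,x,y,z=o["tcp_rot"];return np.array(o["eef_pos"]),R.from_quat([x,y,z,w]).as_matrix()
def delta(target):
    p,M=tool();return np.round(M.T@(np.array(target)-p)/1000,4)
E
python3 - <<'E'
from h import *
c=camera("top");im=c["color"];g=im.max(2).astype(int)
def blob(x0,y0,x1,y1,lo,hi):
    m=np.zeros(g.shape,np.uint8);s=cv2.inRange(cv2.cvtColor(im,cv2.COLOR_BGR2GRAY),lo,hi)
    m[y0:y1,x0:x1]=s[y0:y1,x0:x1];k=max(cv2.findContours(m,0,2)[0],key=cv2.contourArea);return cv2.minAreaRect(k)
gr=cv2.cvtColor(im,cv2.COLOR_BGR2GRAY)
print("bg",gr[300,300],im[300,300],"slider",im[237,129],im[228,150],"pocket",im[239,266],"obj",im[263,394])
def rep(n,r,z):
    b=cv2.boxPoints(r);w=np.array([ray(c,u,v,z)[:2] for u,v in b]);e=[w[1]-w[0],w[2]-w[1]]
    print(n,r,w.mean(0).round(1),[round(float(np.linalg.norm(a)),1) for a in e],[round(float(np.degrees(np.arctan2(a[1],a[0]))),1) for a in e])
rep("pocket",blob(240,215,292,260,75,255),4)
b=im[...,0].astype(int)-im[...,1];m=((b>3)*255).astype(np.uint8);m[:, 190:]=0;m[:200]=0;m[260:]=0
rep("slider",cv2.minAreaRect(max(cv2.findContours(m,0,2)[0],key=cv2.contourArea)),14)
print("short top",ray(c,396,263,50),"long",ray(c,418,209,76))
big=cv2.resize(im[180:290,200:440],None,fx=3.3,fy=3.3,interpolation=cv2.INTER_CUBIC);cv2.imwrite("pics/z1.png",np.clip(big*1.6,0,255).astype(np.uint8))
E
```

```text
bg 90 [82 94 85] slider [107 103  91] [110 105  92] pocket [87 88 86] obj [113 110 102]
pocket ((266.1393737792969, 238.53280639648438), (21.728578567504883, 22.09071922302246), 84.80557250976562) [522.2   7.4] [52.9, 51.9] [-85.3, -175.5]
slider ((146.85617065429688, 228.116455078125), (12.52340316772461, 58.87169647216797), 69.44395446777344) [548.5 287.7] [136.1, 30.2] [-69.3, -158.6]
short top [ 459.35179206 -287.34490914   50.        ] long [ 579.3813213 -336.6574146   76.       ]
```

View pics/z1.png

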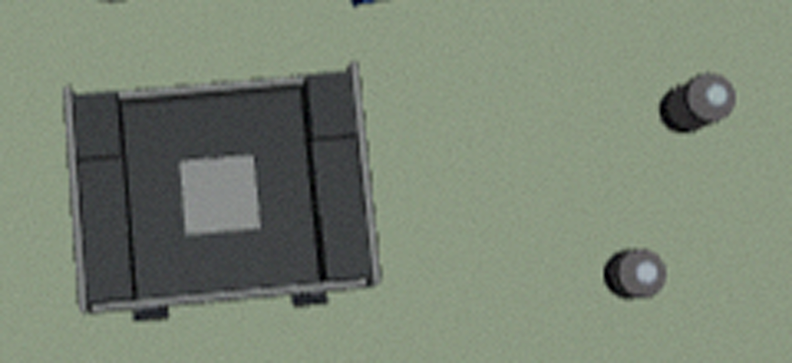

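```bash
python3 -m handwheel '[{"delta_pos":[0.0436,-0.0137,0.0075],"twist":0,"hand":1},{"delta_pos":[0.0436,-0.0137,0.0075],"twist":0,"hand":1},{"delta_pos":[0.0436,-0.0137,0.0075],"twist":0,"hand":1},{"delta_pos":[0.0436,-0.0137,0.0075],"twist":0,"hand":1},{"delta_pos":[0.0436,-0.0137,0.0075],"twist":0,"hand":1},{"delta_pos":[0.0436,-0.0137,0.0075],"twist":0,"hand":1},{"delta_pos":[0.0436,-0.0137,0.0075],"twist":0,"hand":1},{"delta_pos":[0.0436,-0.0137,0.0075],"twist":0,"hand":1},{"delta_pos":[0,0,0],"twist":0.115,"hand":1},{"delta_pos":[0,0,0],"twist":0.115,"hand":1},{"delta_pos":[0,0,0],"twist":0,"hand":1},{"delta_pos":[0,0,0],"twist":0,"hand":1}]' 30
python3 - <<'E'
from h import *
c=camera("wrist");cv2.imwrite("pics/w1.png",c["color"]);print(c["fx"],np.round(c["pose"],2).tolist())
p,M=tool();print(p,M.round(3).tolist());print(delta([459.4,-287.3,180]),proj(c,[459.4,-287.3,50]))
E
```

```text
time_s: 1.65
eef_pos: [459.5, -287.9, 182.2]
tcp_rot: [-0.0, 0.999, 0.042, -0.0]
contact_force: [-0.1, -0.5, 0.3]
grip_width: 1.001
grip_force: 0.0
342.38996141455465 [[0.08, -0.94, -0.32, 543.21], [-1.0, -0.08, -0.03, -280.92], [-0.0, 0.32, -0.95, 314.58], [0.0, 0.0, 0.0, 1.0]]
[ 459.50885318 -287.98316714  182.23785513] [[0.996, 0.084, -0.0], [0.084, -0.996, 0.0], [-0.0, -0.0, -1.0]]
[-0.0001 -0.0007  0.0022] [279.98522836 206.90478563]
```

View pics/w1.png

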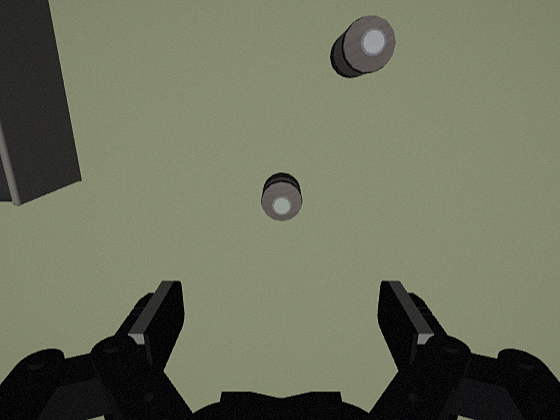

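The wrist view shows the short objective's nose at (282,206), within 2 px of the prediction. I'll descend and grip.

```bash
python3 -m handwheel '[{"delta_pos":[0,0.0005,0.04],"twist":0,"hand":1},{"delta_pos":[0,0,0.04],"twist":0,"hand":1},{"delta_pos":[0,0,0.04],"twist":0,"hand":1},{"delta_pos":[0,0,0.025],"twist":0,"hand":0.6},{"delta_pos":[0,0,0.015],"twist":0,"hand":0.3},{"delta_pos":[0,0,0],"twist":0,"hand":0.1},{"delta_pos":[0,0,0],"twist":0,"hand":-1},{"delta_pos":[0,0,0],"twist":0,"hand":-1},{"delta_pos":[0,0,0],"twist":0,"hand":-1},{"delta_pos":[0,0,0],"twist":0,"hand":-1},{"delta_pos":[0,0,0],"twist":0,"hand":-1},{"delta_pos":[0,0,0],"twist":0,"hand":-1}]' 30
```

```text
time_s: 3.2
eef_pos: [460.5, -288.9, 23.3]
tcp_rot: [0.001, 0.999, 0.041, 0.001]
contact_force: [-0.4, 0.1, 5.6]
grip_width: 0.384
grip_force: 30.5
```

```bash
python3 -m handwheel '[{"delta_pos":[0,0,-0.02],"twist":0,"hand":-1},{"delta_pos":[0,0,-0.04],"twist":0,"hand":-1},{"delta_pos":[0,0,-0.04],"twist":0,"hand":-1},{"delta_pos":[0,0,-0.04],"twist":0,"hand":-1},{"delta_pos":[0.0124,-0.0414,0],"twist":0,"hand":-1},{"delta_pos":[0.0124,-0.0414,0],"twist":0,"hand":-1},{"delta_pos":[0.0124,-0.0414,0],"twist":0,"hand":-1},{"delta_pos":[0.0124,-0.0414,0],"twist":0,"hand":-1},{"delta_pos":[0.0124,-0.0414,0],"twist":0,"hand":-1},{"delta_pos":[0.0124,-0.0414,0],"twist":0,"hand":-1},{"delta_pos":[0.0124,-0.0414,0],"twist":0,"hand":-1},{"delta_pos":[0,0,0],"twist":0,"hand":-1},{"delta_pos":[0,0,0],"twist":0,"hand":-1}]'
python3 - <<'E'
from h import *
c=camera("wrist");cv2.imwrite("pics/w2.png",c["color"])
p,M=tool();print(p.round(1));print(delta([522.2,7.4,160]),proj(c,[522.2,7.4,4]))
# pocket by light-grey mask in the dark deck: report contour
g=cv2.cvtColor(c["color"],cv2.COLOR_BGR2GRAY);np.save("g.npy",g)
c=camera("top");cv2.imwrite("pics/t2.png",c["color"])
E
```

```text
time_s: 4.82
eef_pos: [521.6, 7.4, 161.9]
tcp_rot: [0.0, 0.999, 0.042, -0.001]
contact_force: [-0.0, -0.2, -1.6]
grip_width: 0.385
grip_force: 30.5
[521.6   6.9 162. ]
[ 0.0006 -0.0004  0.002 ] [280.65424583 197.22466981]
```

View pics/w2.png

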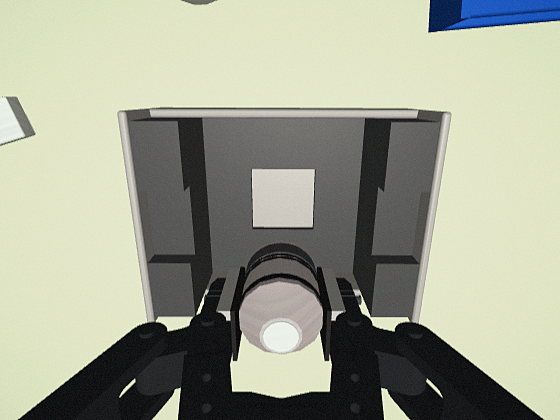

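The pocket is centred at (283,198), about 2 mm off the prediction, and it lines up squarely with the tool. I'll lower with a small correction.

```bash
python3 -m handwheel '[{"delta_pos":[0.001,0.002,0.02],"twist":0,"hand":-1},{"delta_pos":[0,0,0.03],"twist":0,"hand":-1},{"delta_pos":[0,0,0.03],"twist":0,"hand":-1},{"delta_pos":[0,0,0.025],"twist":0,"hand":-1},{"delta_pos":[0,0,0.01],"twist":0,"hand":-1},{"delta_pos":[0,0,0.008],"twist":0,"hand":-1},{"delta_pos":[0,0,0.005],"twist":0,"hand":-1},{"delta_pos":[0,0,0.003],"twist":0,"hand":-1},{"delta_pos":[0,0,0.002],"twist":0,"hand":-1},{"delta_pos":[0,0,0],"twist":0,"hand":-1},{"delta_pos":[0,0,0],"twist":0,"hand":-1}]'
```

```text
time_s: 6.3
eef_pos: [523.6, 5.8, 29.5]
tcp_rot: [-0.0, 0.999, 0.041, 0.0]
contact_force: [-0.2, -0.2, -1.6]
grip_width: 0.385
grip_force: 30.5
```

Not touching yet; 2 mm more.

```bash
python3 -m handwheel '[{"delta_pos":[0,0,0.0015],"twist":0,"hand":-1},{"delta_pos":[0,0,0.001],"twist":0,"hand":-1},{"delta_pos":[0,0,0],"twist":0,"hand":-1},{"delta_pos":[0,0,0],"twist":0,"hand":-1}]'
```

```text
time_s: 6.8
eef_pos: [523.6, 5.7, 27.3]
tcp_rot: [-0.0, 0.999, 0.041, 0.0]
contact_force: [-2.7, 0.3, 5.8]
grip_width: 0.392
grip_force: 31.0
```

```bash
python3 -m handwheel '[{"delta_pos":[0,0,0],"twist":0,"hand":-0.1},{"delta_pos":[0,0,0],"twist":0,"hand":0.1},{"delta_pos":[0,0,0],"twist":0,"hand":0.3},{"delta_pos":[0,0,0],"twist":0,"hand":0.3},{"delta_pos":[0,0,0],"twist":0,"hand":0.3},{"delta_pos":[0,0,-0.015],"twist":0,"hand":0.3},{"delta_pos":[0,0,-0.03],"twist":0,"hand":0.3},{"delta_pos":[0,0,-0.04],"twist":0,"hand":0.3},{"delta_pos":[0,0,-0.05],"twist":0,"hand":0.3},{"delta_pos":[0,0,-0.05],"twist":0,"hand":0.3},{"delta_pos":[0,0,0],"twist":0,"hand":0.3},{"delta_pos":[0,0,0],"twist":0,"hand":0.3}]'
python3 - <<'E'
from h import *
c=camera("wrist");cv2.imwrite("pics/w3.png",c["color"])
print(proj(c,[523,5.5,54]))
c=camera("top");im=c["color"]
b=im[...,0].astype(int)-im[...,1];m=((b>0)*255).astype(np.uint8);m[:, 190:]=0;m[:200]=0;m[260:]=0;m[:,:95]=0
m=cv2.morphologyEx(m,cv2.MORPH_CLOSE,np.ones((5,5)))
r=cv2.minAreaRect(max(cv2.findContours(m,0,2)[0],key=cv2.contourArea));print(r)
w=np.array([ray(c,u,v,14)[:2] for u,v in cv2.boxPoints(r)]);e=[w[1]-w[0],w[2]-w[1]];print(w.mean(0),e)
print("angles",[np.degrees(np.arctan2(a[1],a[0])) for a in e],tool()[0])
t=w.mean(0);print(delta([t[0],t[1],180]))
E
```

```text
time_s: 8.3
eef_pos: [523.3, 5.7, 212.4]
tcp_rot: [0.0, 0.999, 0.041, 0.0]
contact_force: [-0.0, 0.0, -0.9]
grip_width: 0.647
grip_force: 0.0
[280.88404199 198.42512317]
((140.42538452148438, 230.29913330078125), (13.23108959197998, 73.11917114257812), 69.6235580444336)
[543.58779516 302.33764609] [array([  59.03189455, -157.9533117 ]), array([-29.71704926, -11.56475707])]
angles [np.float64(-69.50777486234031), np.float64(-158.7358852901575)] [522.38453792   5.65551694 210.82495183]
[ 0.0457 -0.2939  0.0308]
```

View pics/w3.png

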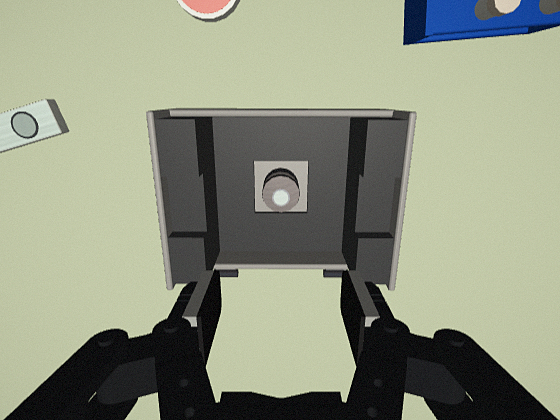

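The objective stands upright inside the pocket, with its nose at (281,198). Now to the slider, turning the tool along it.

```bash
python3 -m handwheel '[{"delta_pos":[0.0065,-0.042,0.0044],"twist":0,"hand":0.3},{"delta_pos":[0.0065,-0.042,0.0044],"twist":0,"hand":0.3},{"delta_pos":[0.0065,-0.042,0.0044],"twist":0,"hand":0.3},{"delta_pos":[0.0065,-0.042,0.0044],"twist":0,"hand":0.3},{"delta_pos":[0.0065,-0.042,0.0044],"twist":0,"hand":0.3},{"delta_pos":[0.0065,-0.042,0.0044],"twist":0,"hand":0.3},{"delta_pos":[0.0065,-0.042,0.0044],"twist":0,"hand":0.3},{"delta_pos":[0,0,0],"twist":0.162,"hand":0.3},{"delta_pos":[0,0,0],"twist":0.162,"hand":0.3},{"delta_pos":[0,0,0],"twist":0.162,"hand":0.3},{"delta_pos":[0,0,0],"twist":0.162,"hand":0.3},{"delta_pos":[0,0,0],"twist":0.162,"hand":0.3},{"delta_pos":[0,0,0],"twist":0.162,"hand":0.3},{"delta_pos":[0,0,0],"twist":0.162,"hand":0.3},{"delta_pos":[0,0,0],"twist":0.16,"hand":0.3},{"delta_pos":[0,0,0],"twist":0,"hand":0.3},{"delta_pos":[0,0,0],"twist":0,"hand":0.3}]'
python3 - <<'E'
from h import *
c=camera("wrist");im=c["color"];cv2.imwrite("pics/w4.png",im)
b=im[...,0].astype(int)-im[...,1];m=((b>0)*255).astype(np.uint8);m=cv2.morphologyEx(m,cv2.MORPH_OPEN,np.ones((3,3)));m=cv2.morphologyEx(m,cv2.MORPH_CLOSE,np.ones((7,7)))
for k in sorted(cv2.findContours(m,0,2)[0],key=cv2.contourArea)[-3:]:
    r=cv2.minAreaRect(k);w=np.array([ray(c,u,v,14)[:2] for u,v in cv2.boxPoints(r)]);e=[w[1]-w[0],w[2]-w[1]]
    print(r,w.mean(0),[(np.linalg.norm(a),np.degrees(np.arctan2(a[1],a[0]))) for a in e])
p,M=tool();print(p,np.degrees(np.arctan2(M[1,0],M[0,0])),delta([543.6,302.3,16]),proj(c,[543.6,302.3,14]))
E
```

```text
time_s: 10.52
eef_pos: [501.5, -139.1, 192.9]
tcp_rot: [-0.177, 0.95, -0.238, -0.095]
contact_force: [0.4, 0.9, 0.8]
grip_width: 0.648
grip_force: 0.0
((432.5, 402.0), (12.0, 11.0), 90.0) [123.05532538 -96.2891592 ] [(np.float64(13.69258428133119), np.float64(-90.97143113451331)), (np.float64(28.073182044467544), np.float64(163.30006759000344))]
((418.1036682128906, 373.60626220703125), (22.395408630371094, 8.347379684448242), 14.743562698364258) [184.07385195 -97.67024637] [(np.float64(17.844455424864186), np.float64(-27.239413244835017)), (np.float64(25.613201281226598), np.float64(-120.77761239992624))]
((125.00495147705078, 370.95050048828125), (12.935483932495117, 9.253846168518066), 5.7105937004089355) [231.4036141  467.02518024] [(np.float64(44.128600917120764), np.float64(-51.07477207206042)), (np.float64(35.67769172342443), np.float64(-101.39424660077326))]
[ 501.59284003 -138.65532475  192.96746817] -25.697922300357913 [-0.1011 -0.3327  0.3265] [ 51.88291798 232.00116029]
```

View pics/w4.png

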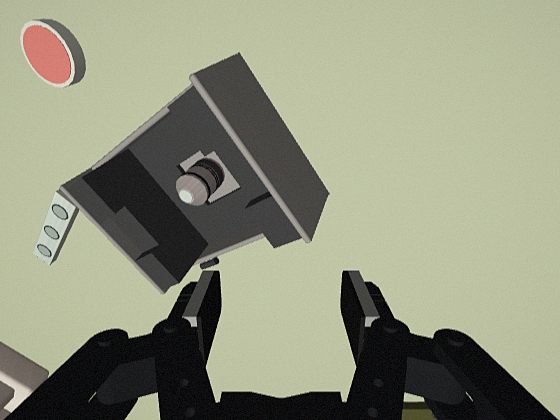

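The tool ended tilted and displaced, at (501,-139), so the arm probably met a joint limit. I'll check the joints.

```bash
python3 - <<'E'
from h import *
o=get_obs();print(np.round(o["q"],3),np.round(o["joint_vel"],3),o["time_s"]);p,M=tool();print(M.round(3))
E
```

```text
[-0.449  0.465 -0.033  1.341  0.306  3.141] [ 0.016 -0.004 -0.005  0.002 -0.002  0.001] 10.575
[[ 0.869 -0.485 -0.097]
 [-0.418 -0.825  0.381]
 [-0.265 -0.29  -0.92 ]]
```

```bash
python3 -m handwheel '[{"delta_pos":[0,0,0],"twist":-0.16,"hand":0.3},{"delta_pos":[0,0,0],"twist":0,"hand":0.3}]'; python3 -c "
from h import *
print(np.round(get_obs()['q'],3),tool()[1].round(3))"
```

```text
time_s: 10.82
eef_pos: [501.5, -138.2, 193.1]
tcp_rot: [-0.183, 0.966, -0.161, -0.081]
contact_force: [-0.3, 0.8, -0.7]
grip_width: 0.65
grip_force: 0.0
[-0.449  0.464 -0.034  1.341  0.305  2.982] [[ 0.935 -0.341 -0.097]
 [-0.282 -0.881  0.38 ]
 [-0.216 -0.328 -0.92 ]]
```

Joint 6 reached its limit, and the commanded pose now keeps a 23° lean. The lean points toward azimuth 104°, which is nearly along the slider (110.7°) and the case (94.7°). With the fingers closing across the bar it still gives a good grasp, so I'll work out the twist and shift for that.

```bash
cat >> h.py <<'E'
def plan(az,target):
    from scipy.optimize import brentq
    p,M=tool();f=lambda a:M@R.from_euler('z',a).as_matrix()
    g=lambda a:(np.arctan2(f(a)[1,1],f(a)[0,1])-np.radians(az)+np.pi)%(2*np.pi)-np.pi
    s=np.linspace(-3.1,3.1,200);a=min(s,key=lambda t:abs(g(t)));a=brentq(g,a-.1,a+.1)
    N=f(a);print("twist",round(a,3),"then",np.round(N.T@(np.array(target)-p)/1000,4),"now-axes",delta(target),"y vert",N[2,1].round(3))
E
python3 - <<'E'
from h import *
plan(20.7,[543.6,302.3,193]);plan(20.7,[501.5,-138.2,213])
E
```

```text
twist -2.272 then [0.3621 0.1949 0.1635] now-axes [-0.0849 -0.4023  0.1635] y vert 0.047
twist -2.272 then [ 0.0077  0.001  -0.0183] now-axes [-0.0043 -0.0065 -0.0183] y vert 0.047
```

```bash
python3 -m handwheel '[{"delta_pos":[0,0,0],"twist":-0.162,"hand":0.3},{"delta_pos":[0,0,0],"twist":-0.162,"hand":0.3},{"delta_pos":[0,0,0],"twist":-0.162,"hand":0.3},{"delta_pos":[0,0,0],"twist":-0.162,"hand":0.3},{"delta_pos":[0,0,0],"twist":-0.162,"hand":0.3},{"delta_pos":[0,0,0],"twist":-0.162,"hand":0.3},{"delta_pos":[0,0,0],"twist":-0.162,"hand":0.3},{"delta_pos":[0,0,0],"twist":-0.162,"hand":0.3},{"delta_pos":[0,0,0],"twist":-0.162,"hand":0.3},{"delta_pos":[0,0,0],"twist":-0.162,"hand":0.3},{"delta_pos":[0,0,0],"twist":-0.162,"hand":0.3},{"delta_pos":[0,0,0],"twist":-0.162,"hand":0.3},{"delta_pos":[0,0,0],"twist":-0.162,"hand":0.3},{"delta_pos":[0,0,0],"twist":-0.162,"hand":0.3},{"delta_pos":[0,0,0],"twist":0,"hand":0.3}]'
python3 - <<'E'
from h import *
print(np.round(get_obs()['q'],3));plan(20.7,[543.6,302.3,193])
E
```

```text
time_s: 12.7
eef_pos: [501.3, -138.7, 193.0]
tcp_rot: [-0.151, 0.556, 0.806, 0.132]
contact_force: [0.2, 0.8, 0.3]
grip_width: 0.648
grip_force: 0.0
[-0.45   0.465 -0.034  1.341  0.305  0.717]
twist -0.008 then [0.3625 0.1953 0.1636] now-axes [0.364  0.1925 0.1636] y vert 0.047
```

```bash
python3 -m handwheel '[{"delta_pos":[0.0404,0.0214,0.0182],"twist":0,"hand":0.3},{"delta_pos":[0.0404,0.0214,0.0182],"twist":0,"hand":0.3},{"delta_pos":[0.0404,0.0214,0.0182],"twist":0,"hand":0.3},{"delta_pos":[0.0404,0.0214,0.0182],"twist":0,"hand":0.3},{"delta_pos":[0.0404,0.0214,0.0182],"twist":0,"hand":0.3},{"delta_pos":[0.0404,0.0214,0.0182],"twist":0,"hand":0.3},{"delta_pos":[0.0404,0.0214,0.0182],"twist":0,"hand":0.3},{"delta_pos":[0.0404,0.0214,0.0182],"twist":0,"hand":0.3},{"delta_pos":[0.0404,0.0214,0.0182],"twist":0,"hand":0.3},{"delta_pos":[0,0,0],"twist":0,"hand":0.3},{"delta_pos":[0,0,0],"twist":0,"hand":0.3}]'
python3 - <<'E'
from h import *
o=get_obs();print(np.round(o['q'],3));p,M=tool();print(p,M.round(3).tolist())
c=camera("wrist");im=c["color"];cv2.imwrite("pics/w5.png",im);print(np.round(c["pose"],2).tolist())
print(proj(c,[543.6,302.3,14]))
E
```

```text
time_s: 14.08
eef_pos: [542.0, 301.4, 192.5]
tcp_rot: [-0.151, 0.556, 0.807, 0.131]
contact_force: [-0.3, -1.3, 0.2]
grip_width: 0.646
grip_force: 0.0
[ 0.311  0.422 -0.093  1.03   0.402  1.523]
[541.98622988 301.44798761 192.54804409] [[-0.336, 0.937, -0.098], [0.857, 0.347, 0.38], [0.39, 0.044, -0.92]]
[[0.94, 0.35, 0.01, 528.23], [0.35, -0.93, 0.08, 322.53], [0.04, -0.07, -1.0, 346.75], [0.0, 0.0, 0.0, 1.0]]
[273.1393706  264.77220644]
```

View pics/w5.png

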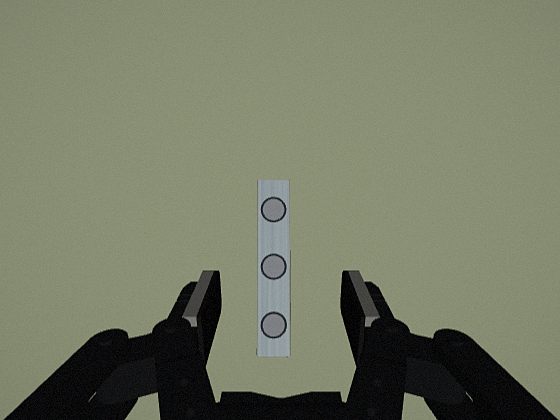

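The slider is centred at (274,267) and runs straight down the image between the fingers, so the alignment is good. Computing the descent.

```bash
python3 - <<'E'
from h import *
c=camera("wrist")
a,b=ray(c,273.3,180,14),ray(c,273.5,356,14);t=ray(c,273.5,267.3,14)
print(a,b,np.linalg.norm(a-b),t,np.degrees(np.arctan2(*(a-b)[1::-1])))
plan(np.degrees(np.arctan2(*(a-b)[1::-1]))-90,[t[0],t[1],40]);plan(20.7,[t[0],t[1],16])
p,M=tool();print("down 10mm world:",(M.T@[0,0,-.01]).round(5))
E
```

```text
[515.23248544 379.125219    14.        ] [573.97832779 221.62457394  14.        ] 168.09975367654795 [545.01988043 299.5415802   14.        ] 110.4549091760021
twist -0.003 then [-0.0612 -0.0049  0.1398] now-axes [-0.0612 -0.0047  0.1398] y vert 0.045
twist -0.008 then [-0.0705 -0.0063  0.1619] now-axes [-0.0706 -0.0057  0.1619] y vert 0.047
down 10mm world: [-0.0039  -0.00044  0.0092 ]
```

```bash
python3 -m handwheel '[{"delta_pos":[-0.0122,-0.0009,0.028],"twist":0,"hand":0.3},{"delta_pos":[-0.0122,-0.0009,0.028],"twist":0,"hand":0.3},{"delta_pos":[-0.0122,-0.0009,0.028],"twist":0,"hand":0.3},{"delta_pos":[-0.0122,-0.0009,0.028],"twist":0,"hand":0.3},{"delta_pos":[-0.0122,-0.0009,0.028],"twist":0,"hand":0.3},{"delta_pos":[-0.002,-0.0002,0.0046],"twist":0,"hand":0},{"delta_pos":[-0.002,-0.0002,0.0046],"twist":0,"hand":0},{"delta_pos":[-0.002,-0.0002,0.0046],"twist":0,"hand":0},{"delta_pos":[-0.002,-0.0002,0.0046],"twist":0,"hand":0},{"delta_pos":[0,0,0],"twist":0,"hand":0},{"delta_pos":[0,0,0],"twist":0,"hand":0}]'
```

```text
time_s: 15.55
eef_pos: [545.8, 300.8, 20.2]
tcp_rot: [-0.151, 0.555, 0.807, 0.132]
contact_force: [-0.3, -0.4, -0.0]
grip_width: 0.501
grip_force: 0.0
```

```bash
python3 -m handwheel '[{"delta_pos":[-0.0012,0,0.0027],"twist":0,"hand":0},{"delta_pos":[0,0,0],"twist":0,"hand":0}]';python3 -m handwheel '[{"delta_pos":[-0.0008,0,0.0018],"twist":0,"hand":0},{"delta_pos":[0,0,0],"twist":0,"hand":0}]'
```

```text
time_s: 15.8
eef_pos: [545.6, 300.6, 16.8]
tcp_rot: [-0.151, 0.555, 0.807, 0.132]
contact_force: [0.2, -0.7, -0.2]
grip_width: 0.5
grip_force: 0.0
time_s: 16.05
eef_pos: [545.8, 300.6, 14.8]
tcp_rot: [-0.151, 0.555, 0.807, 0.132]
contact_force: [0.3, -0.2, -0.8]
grip_width: 0.504
grip_force: 0.0
```

```bash
python3 -m handwheel '[{"delta_pos":[0,0,0],"twist":0,"hand":-1},{"delta_pos":[0,0,0],"twist":0,"hand":-1},{"delta_pos":[0,0,0],"twist":0,"hand":-1},{"delta_pos":[0,0,0],"twist":0,"hand":-1},{"delta_pos":[0,0,0],"twist":0,"hand":-1}]' 50;python3 -m handwheel '[{"delta_pos":[0.004,0.0004,-0.0092],"twist":0,"hand":-1},{"delta_pos":[0.008,0.0009,-0.0184],"twist":0,"hand":-1},{"delta_pos":[0.0117,0.0013,-0.0276],"twist":0,"hand":-1},{"delta_pos":[0.0156,0.0018,-0.0368],"twist":0,"hand":-1},{"delta_pos":[0.0156,0.0018,-0.0368],"twist":0,"hand":-1},{"delta_pos":[0,0,0],"twist":0,"hand":-1},{"delta_pos":[0,0,0],"twist":0,"hand":-1}]'
python3 - <<'E'
from h import *
c=camera("wrist");cv2.imwrite("pics/w6.png",c["color"])
o=get_obs();print(np.round(o['q'],3));plan(4.7,[522.5,5.5,155])
E
```

```text
time_s: 16.68
eef_pos: [546.0, 300.6, 15.3]
tcp_rot: [-0.151, 0.555, 0.807, 0.132]
contact_force: [-0.6, -3.3, 4.9]
grip_width: 0.357
grip_force: 50.1
time_s: 17.55
eef_pos: [545.1, 300.7, 154.6]
tcp_rot: [-0.151, 0.555, 0.807, 0.132]
contact_force: [0.0, -0.8, -1.6]
grip_width: 0.361
grip_force: 49.7
[ 0.308  0.454 -0.148  0.946  0.403  1.518]
twist 0.298 then [-0.2704 -0.0461 -0.1109] now-axes [-0.2449 -0.1234 -0.1109] y vert -0.073
```

View pics/w6.png

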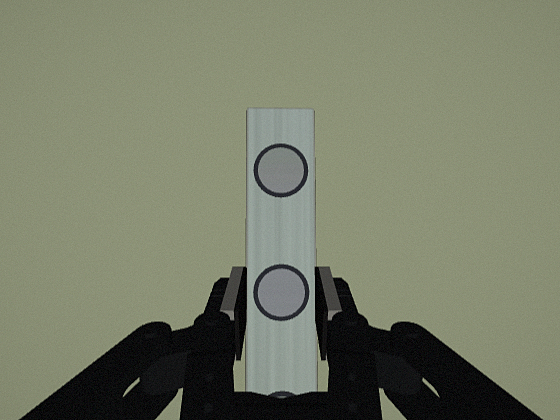

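The slider is held at its middle, with the centre window at (281,292), level and straight. Turning it to the case's direction.

```bash
python3 - <<'E'
from h import *
c=camera("wrist");p,M=tool();w=ray(c,281,292,p[2]-1.3)
print(w,p);off=M.T@(w-[0,0,7]-p);ax=M.T@np.array([np.cos(np.radians(110.5)),np.sin(np.radians(110.5)),0]);np.savez("off.npz",off=off,ax=ax);print(off,ax)
E
python3 -m handwheel '[{"delta_pos":[0,0,0],"twist":0.14,"hand":-1},{"delta_pos":[0,0,0],"twist":0.14,"hand":-1},{"delta_pos":[0,0,0],"twist":0,"hand":-1}]'
python3 - <<'E'
from h import *
s=np.load("off.npz");p,M=tool();a=M@s["ax"];print(a,np.degrees(np.arctan2(a[1],a[0])),np.round(get_obs()['q'],3))
print((M.T@(np.array([522.3,6,150])-(p+M@s["off"]))/1000).round(4))
E
```

```text
[545.57442161 301.94409683 152.21683435] [544.4176774  300.42845681 153.51683435]
[-2.32806432  1.26109062  8.09413299] [ 0.92064953 -0.0015508   0.39038703]
time_s: 18.02
eef_pos: [544.7, 300.5, 153.6]
tcp_rot: [-0.168, 0.662, 0.722, 0.108]
contact_force: [0.0, 0.4, -2.3]
grip_width: 0.351
grip_force: 49.7
[-0.1013674   0.99484518 -0.00277788] 95.81793920443758 [ 0.308  0.455 -0.148  0.946  0.403  1.797]
[-0.2684 -0.0526 -0.1144]
```

```bash
python3 -m handwheel '[{"delta_pos":[-0.0383,-0.0075,-0.0163],"twist":0,"hand":-1},{"delta_pos":[-0.0383,-0.0075,-0.0163],"twist":0,"hand":-1},{"delta_pos":[-0.0383,-0.0075,-0.0163],"twist":0,"hand":-1},{"delta_pos":[-0.0383,-0.0075,-0.0163],"twist":0,"hand":-1},{"delta_pos":[-0.0383,-0.0075,-0.0163],"twist":0,"hand":-1},{"delta_pos":[-0.0383,-0.0075,-0.0163],"twist":0,"hand":-1},{"delta_pos":[-0.0383,-0.0075,-0.0163],"twist":0,"hand":-1},{"delta_pos":[0,0,0],"twist":0,"hand":-1},{"delta_pos":[0,0,0],"twist":0,"hand":-1}]'
python3 - <<'E'
from h import *
s=np.load("off.npz");p,M=tool();print(p,p+M@s["off"],(M.T@(np.array([522.3,6,150])-(p+M@s["off"]))/1000).round(4),(M.T@[0,0,-.01]).round(5))
c=camera("wrist");cv2.imwrite("pics/w7.png",c["color"])
def C(x,y,z):
    t=np.radians(4.7);return proj(c,[522.3+x*np.cos(t)-y*np.sin(t),6+x*np.sin(t)+y*np.cos(t),z]).round(0)
print("rim ends +y",C(76,101,80),C(-76,101,80),"notch +y",C(-26,65,78),C(26,65,78))
E
```

```text
time_s: 19.15
eef_pos: [522.0, 6.0, 159.2]
tcp_rot: [-0.168, 0.662, 0.722, 0.11]
contact_force: [1.0, 0.3, -1.7]
grip_width: 0.354
grip_force: 49.7
[521.99960715   5.97355753 159.16336594] [522.61702643   7.04462422 150.73740419] [-0.0012 -0.0004  0.0003] [-0.00388  0.00064  0.00919]
rim ends +y [401. 129.] [182. 130.] notch +y [251. 181.] [326. 181.]
```

View pics/w7.png

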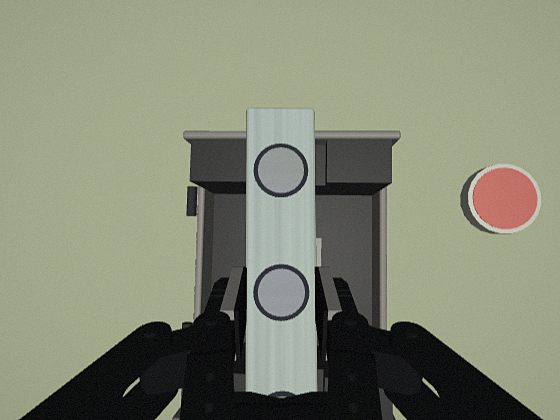

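The case rim corners are at (184,131) and (400,131), within 2 px of the prediction, and the bar lies over the notch. Lowering.

```bash
python3 -m handwheel '[{"delta_pos":[-0.0061,0.0003,0.011],"twist":0,"hand":-1},{"delta_pos":[-0.0048,0.0008,0.0114],"twist":0,"hand":-1},{"delta_pos":[-0.0048,0.0008,0.0114],"twist":0,"hand":-1},{"delta_pos":[-0.0048,0.0008,0.0114],"twist":0,"hand":-1},{"delta_pos":[-0.0048,0.0008,0.0114],"twist":0,"hand":-1},{"delta_pos":[-0.0012,0.0002,0.0028],"twist":0,"hand":-1},{"delta_pos":[-0.0012,0.0002,0.0028],"twist":0,"hand":-1},{"delta_pos":[-0.0012,0.0002,0.0028],"twist":0,"hand":-1},{"delta_pos":[0,0,0],"twist":0,"hand":-1},{"delta_pos":[0,0,0],"twist":0,"hand":-1}]'
python3 - <<'E'
from h import *
s=np.load("off.npz");p,M=tool();print(p+M@s["off"])
E
python3 -m handwheel '[{"delta_pos":[-0.0008,0.0001,0.0018],"twist":0,"hand":-1},{"delta_pos":[0,0,0],"twist":0,"hand":-1}]'
python3 -m handwheel '[{"delta_pos":[-0.0008,0.0001,0.0018],"twist":0,"hand":-1},{"delta_pos":[0,0,0],"twist":0,"hand":-1}]'
```

```text
time_s: 20.45
eef_pos: [522.0, 4.2, 88.6]
tcp_rot: [-0.168, 0.663, 0.722, 0.11]
contact_force: [-0.5, -0.1, -0.9]
grip_width: 0.358
grip_force: 49.7
[522.6389177    5.31306457  80.16590115]
time_s: 20.7
eef_pos: [521.7, 4.2, 86.3]
tcp_rot: [-0.168, 0.663, 0.722, 0.11]
contact_force: [0.5, -0.0, -1.8]
grip_width: 0.358
grip_force: 49.7
time_s: 20.95
eef_pos: [521.6, 4.2, 84.2]
tcp_rot: [-0.168, 0.663, 0.722, 0.11]
contact_force: [0.2, -0.2, -0.8]
grip_width: 0.359
grip_force: 49.7
```

```bash
python3 -m handwheel '[{"delta_pos":[-0.0008,0.0001,0.0018],"twist":0,"hand":-1},{"delta_pos":[0,0,0],"twist":0,"hand":-1}]'
python3 -m handwheel '[{"delta_pos":[-0.0004,0.0001,0.0009],"twist":0,"hand":-1},{"delta_pos":[0,0,0],"twist":0,"hand":-1}]'
```

```text
time_s: 21.2
eef_pos: [521.6, 4.2, 82.3]
tcp_rot: [-0.168, 0.663, 0.722, 0.11]
contact_force: [-0.6, 0.0, -0.2]
grip_width: 0.358
grip_force: 49.7
time_s: 21.45
eef_pos: [521.8, 4.1, 81.4]
tcp_rot: [-0.168, 0.663, 0.722, 0.11]
contact_force: [0.1, -0.1, -1.2]
grip_width: 0.359
grip_force: 49.7
```

```bash
python3 -m handwheel '[{"delta_pos":[-0.0004,0.0001,0.0009],"twist":0,"hand":-1},{"delta_pos":[0,0,0],"twist":0,"hand":-1}]'
python3 -m handwheel '[{"delta_pos":[-0.0004,0.0001,0.0009],"twist":0,"hand":-1},{"delta_pos":[0,0,0],"twist":0,"hand":-1}]'
```

```text
time_s: 21.7
eef_pos: [521.9, 4.1, 80.7]
tcp_rot: [-0.168, 0.663, 0.722, 0.11]
contact_force: [-0.0, -0.3, 1.4]
grip_width: 0.357
grip_force: 50.0
time_s: 21.95
eef_pos: [521.9, 4.2, 80.6]
tcp_rot: [-0.168, 0.663, 0.722, 0.11]
contact_force: [-2.9, -3.1, 8.8]
grip_width: 0.356
grip_force: 50.8
```

The slider is down on the notch floors. Releasing, then backing out along the tool axis.

```bash
python3 -m handwheel '[{"delta_pos":[0,0,0],"twist":0,"hand":-0.2},{"delta_pos":[0,0,0],"twist":0,"hand":0},{"delta_pos":[0,0,0],"twist":0,"hand":0.2},{"delta_pos":[0,0,0],"twist":0,"hand":0.2},{"delta_pos":[0,0,0],"twist":0,"hand":0.2},{"delta_pos":[0,0,-0.015],"twist":0,"hand":0.2},{"delta_pos":[0,0,-0.03],"twist":0,"hand":0.2},{"delta_pos":[0,0,-0.04],"twist":0,"hand":0.2},{"delta_pos":[0,0,-0.05],"twist":0,"hand":0.2},{"delta_pos":[0,0,0],"twist":0,"hand":0.2},{"delta_pos":[0,0,0],"twist":0,"hand":0.2},{"delta_pos":[0,0,0],"twist":0,"hand":0.2},{"delta_pos":[0,0,0],"twist":0,"hand":0.2}]'
python3 - <<'E'
from h import *
c=camera("wrist");cv2.imwrite("pics/w8.png",c["color"]);print(proj(c,[522.4,5.5,78]))
E
```

```text
time_s: 23.58
eef_pos: [534.2, -46.7, 202.6]
tcp_rot: [-0.169, 0.662, 0.722, 0.109]
contact_force: [-0.1, -0.7, 0.4]
grip_width: 0.602
grip_force: 0.0
[281.43337151 204.64782218]
```

View pics/w8.png

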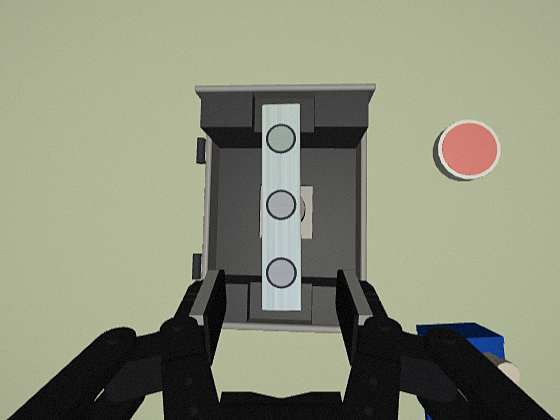

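The slider lies in both notches. Its centre window is at (281,205), right on the predicted case centre (281,205), and the objective is below it in the pocket. The robot is clear, so I'm handing in.

```bash
python3 -c "
from cell import *
print(finish_job())"
```

```text
the job is handed in; nothing more can be done
None
```

I handed the job in at about 24 s: the short objective stands in the pocket and the slider rests in both notches, centred to within about 1 mm in the last picture; the hand-in returned no verdict.

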